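Make up the sampling and titration kits

TASK

Make up the two kits: into the blue tray go the black-capped vial and the roll of label tape, into the yellow tray the white-capped vial, the amber dropper bottle and the timer. Seat each thing upright (timer face up, tape flat) at the bottom of the pocket cut to its size, set the glass down rather than dropping it, and leave the beaker, the blue-capped bottle and the red marker pen where they are.

Things in the scene. Friction and masses are not known exactly. Their poses are not given: they have to be found in the camera images.
- blue_tray: Fixed blue kit tray lying flat, 163 x 111 mm, 15 mm high, long side along its y. Grey foam with two square pockets, 6 mm deep, blue floors, at x = 0: 40 mm wide for the vial at y = -46.5 mm, 81 mm for the tape at y = +26 mm. Origin: centre of underside, z up; pocket floors 9 mm, foam top and rim 15 mm above it. Left or right, turned up to 12 deg.
- yellow_tray: Fixed yellow kit tray lying flat, 224 x 111 mm, 15 mm high, long side along its y. Grey foam with three square pockets, 6 mm deep, yellow floors, at x = 0: 40 mm wide for the vial at y = -77 mm, 80 mm for the timer at y = -5 mm, 50 mm for the dropper bottle at y = +72 mm. Origin: centre of underside, z up; pocket floors 9 mm, foam top and rim 15 mm above it. Left or right, turned up to 12 deg.
- blue_vial_mid (a point): Glass vial with BLACK cap and pale blue contents, 24 mm diameter, 54 mm tall, upright; the straight body reaches 47 mm up. Loose, about 25 g. Point: on its axis, 27 mm above its underside; z up.
- white_vial_mid (a point): Glass vial with WHITE cap and cream contents, 24 mm diameter, 54 mm tall, upright; the straight body reaches 47 mm up. Loose, about 25 g. Point: on its axis, 27 mm above its underside; z up.
- dropper_mid (a point): Amber dropper bottle with black collar and rubber bulb, upright, 109 mm tall; body 33 mm diameter up to about 60 mm, collar 23 mm diameter from 64 to 80 mm, bulb 12 mm above that. Loose, about 60 g. Point: on its axis, 54.5 mm above its underside; z up.
- tape_mid (a point): Roll of cream label tape lying flat, 65 mm outer diameter, 24 mm high (its bore cannot be entered; grasp across the outside). Loose, about 55 g. Point: on its axis, 12 mm above its underside; z up.
- timer_mid (a point): Square white digital timer lying face up, 62 x 62 mm, 16 mm high at its sides, red and blue buttons. Loose, about 65 g. Point: centre, 8 mm above its underside; x and y along its sides (turned by up to 23 degrees), z up.
- beaker_mid (a point): Small glass beaker, 57 mm diameter, 66 mm tall, a bystander. Point: on its axis, 33 mm above its underside.
- blue_cap_bottle_mid (a point): White reagent bottle with blue cap, 60 mm diameter, 121 mm tall, a bystander at the right. Point: on its axis, 60 mm above its underside.
- red_marker_mid (a point): Marker pen with red cap lying behind the left-hand tray, 137 mm long along its y, 13 mm thick, a bystander. Point: its centre, 6 mm above its underside.
There are look-alikes about, which are no part of the job. What is shaped like the part that bears dropper_mid but green is not meant.

How it is judged:
By the outcome, as a careful person would: the job done as asked, in the order asked, and still so for the second after the job is handed in, with the robot touching nothing.
It also fails if it takes over 128 s, if anything falls off the work surface, if the arm or the gripper's body presses on something with over 40 N, if the wrist force passes 120 N, or if a joint passes its speed limit or range.

ROBOT

A 7-joint arm with a two-finger parallel gripper is mounted at the origin on a cart in front of the work surface, level with it; the furniture and walls round the work are solid. World frame = base frame: x ahead of the robot, y to its left, z up, the work surface at z = 0. Lengths are in m, angles in rad, forces in N, time in s.
With the tool pointing down it reaches from about 0.425 to 0.975 m from the base axis. Payload 16.7 kg.
Tool frame: the origin (TCP) lies at the very end of the fingers, on their centre line; the grasp point (between the pads) lies 19 mm behind it; z points along the fingers, y is the direction in which the jaws open and shut (so a half turn about z gives the same grasp; the last joint's range is limited). The gripper opens to 85 mm and grips with 20 to 120 N. Pads are 22 mm wide; open, the fingers measure 114 mm over their backs; the gripper's body (76 mm by 85 mm) begins 54 mm behind the grasp point. The pads swing forward as they close: fully open they stand 13 mm farther back than shut.
Start: joints at [1.181, 0.426, 0.074, 1.606, -0.034, 1.111, -0.067], TCP at [0.16, -0.656, 0.231] pointing down, gripper open.
Joint ranges: [-2.85, 2.85], [-0.5, 2.14], [-1.23, 1.37], [0.21, 2.46], [-1.02, 4.16], [0.16, 2.05], [-2.73, 2.73]. Speed limits (rad/s): [1.89, 1.89, 2.39, 2.39, 3.01, 3.01, 3.01].

INTERFACE

Orientations are given as a 3x3 rotation matrix whose columns are the frame's x, y, z axes.
In Python, from bench import r gives the robot as it stands. The module is installed in compiled form; this text tells all that it offers.
- The arm moves only by the tool drive_tool, never from a script. Its arguments are lists of equal length, an entry for each row: "translation": the shift along the world's x, y, z in mm, a list of three; "roll": the turn about the world's z in rad; "jaw": the closure, from 0 (fully open) to 1 (shut). In form: {"translation": [[tx, ty, tz], ...], "roll": [roll, ...], "jaw": [jaw, ...]}. A call has 1 to 10 rows; each row shifts and turns the commanded pose from where the row before left it; what a row does not reach is not made up. A row lasts 1/8 s, in which the tool goes at most 62.5 mm and 10.7 degrees, less where a joint would pass 70% of its speed; a pose out of reach is approached as far as the arm can. A call is refused whole if a number of a shift passes 62.5 or a number of a turn 0.188, either way. A call with a gripper value outside its range is refused whole. The fingers move at their own pace and stop on an object; "grip_force" is the grip in N (left out, the last holds). Time passes only in rows, so rows that do not move let the fingers close. It gives the time, the measured TCP pose, the force and the opening at its end, in the units of the state.
- r.observe(): the state, without advancing time (a new reading comes with each control period).
- r.snapshot(name): name is "scene" or "top"; returns (picture, depth): 480x640x3 uint8, blue, green, red; 480x640 float32, m along the optical axis (not along the pixel's ray), 0 where there is no reading.
- r.calibration(name): a dict with "vfov" (degrees; the focal length in pixels is half the picture's height over the tangent of half this angle, whatever the lens; pixels are square), "cx", "cy" (the principal point, pixels), "rvec" (rotation vector, rad) and "tvec" (3), from world to camera coordinates, as OpenCV has them. Camera axes: x right, y down, z forward; pixel columns grow to the right and rows downward; lengths in m; the calibration is good to about 2 mm. A picture is of the moment at which its call begins. calibration takes no time and is no camera call.
- r.close_job(): hands the job in, once; it reports no verdict.
The state is a dict: "t": time; "joint_positions": joint angles; "joint_vel": joint speeds; "effort": joint torques, N m; "position": TCP position; "tcp_rot": TCP orientation; "wrist_force": force on the tool from outside, world axes, zero at the start; "ft_torque": the same for the moment, N m; "grip_width": opening from 0.0 (shut) to 1.0 (fully open).
Only numpy, scipy, OpenCV 4.12 (cv2) and the standard library are available. Lean on these libraries where they do the work, as an engineer would, in place of code of your own. Each camera call takes 0.05 s, during which the arm holds its last target.

## Working session

There is one attempt and no reset: what is moved stays moved. The work goes in short steps, Python scripts to look and compute and a tool call to move; the robot and the scene stay as the last step left them, time stands still between calls to the robot, and variables do not carry over. Pictures are saved under pics/ and viewed, and the job is handed in when it is done.

Besides the shell and the picture viewer there is one more tool, called after "Emit:" as a command line: name --pt "numbers of a row" for each row, then --argument value for the rest. drive_tool: Moves the arm, as the interface text tells. Its arguments: {"type":"object","properties":{"translation":{"type":"array"},"roll":{"type":"array"},"jaw":{"type":"array"},"grip_force":{"type":"number"}},"required":["translation","roll","jaw"]}

```bash
mkdir -p pics; cat > h.py <<'E'
import numpy as np, cv2
from bench import r
def cam(n):
    c=r.calibration(n); f=240/np.tan(np.radians(c['vfov'])/2)
    K=np.array([[f,0,c['cx']],[0,f,c['cy']],[0,0,1]]); R=cv2.Rodrigues(np.array(c['rvec'],float))[0]; t=np.array(c['tvec'],float).reshape(3)
    return K,R,t
def ray(n,u,v,z):
    K,R,t=cam(n); d=R.T@np.linalg.inv(K)@np.array([u,v,1.]); o=-R.T@t
    return o+d*(z-o[2])/d[2]
def proj(n,p):
    K,R,t=cam(n); q=K@(R@np.array(p,float)+t); return q[:2]/q[2]
def cloud(n,D):
    K,R,t=cam(n); v,u=np.mgrid[0:480,0:640]; P=np.stack([(u-K[0,2])/K[0,0]*D,(v-K[1,2])/K[1,1]*D,D],-1)
    return (P-t)@R
E
python3 - <<'E'
from h import *
print(r.observe())
for n in('scene','top'):
    im,D=r.snapshot(n); cv2.imwrite(f'pics/{n}0.png',im); np.savez(f'{n}0.npz',im=im,D=D); print(n,r.calibration(n),-cam(n)[1].T@cam(n)[2],(D>0).mean())
E
```

```text
{'t': 0.0, 'joint_positions': array([ 1.18148485,  0.42671725,  0.07382108,  1.60661468, -0.03410264,
        1.11079857, -0.06709461]), 'joint_vel': array([-1.54365322e-03, -2.35613375e-04,  1.81530583e-03, -5.94014888e-06,
       -8.52571931e-04,  8.55633254e-04, -3.04768542e-04]), 'effort': array([-3.92066140e-04, -9.49840593e+01,  3.76075208e+00, -4.63540220e+01,
        1.93103089e-02,  1.00670918e-02, -6.19198431e-05]), 'position': array([ 0.16021839, -0.65528566,  0.23061616]), 'tcp_rot': array([[ 9.71382881e-01,  2.37518746e-01, -3.80048330e-04],
       [ 2.37519037e-01, -9.71382116e-01,  1.22174445e-03],
       [-7.89849402e-05, -1.27705036e-03, -9.99999181e-01]]), 'wrist_force': array([ 0.31011683, -0.31259204,  0.87046787]), 'ft_torque': array([-0.03443329, -0.03431502, -0.00359581]), 'grip_width': 1.0012909580928766}
scene {'vfov': 47.614519920319076, 'cx': 318.14699644248026, 'cy': 240.2979390824445, 'rvec': array([ 0.72107734, -2.3026959 ,  1.41906102]), 'tvec': array([0.45343237, 0.18720621, 0.90327008])} [-0.06457112  0.84746348  0.57808314] 0.9960123697916666
top {'vfov': 56.53923791927092, 'cx': 319.5873219452445, 'cy': 239.6474189155987, 'rvec': array([ 2.10043471, -2.15780115,  0.12755655]), 'tvec': array([-0.0015866 ,  0.55937569,  0.99615492])} [ 0.40358191 -0.04605788  1.06781488] 0.9962239583333333
```

View pics/scene0.png

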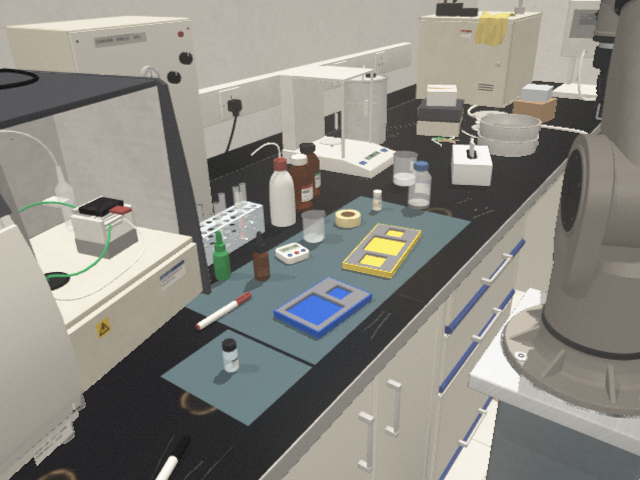

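View pics/top0.png

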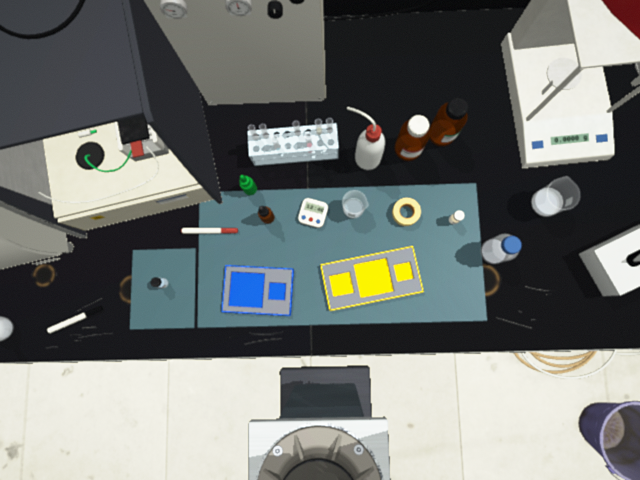

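The scene view shows the black-capped vial at (231,355), the white-capped vial at (377,200), the amber dropper at (261,258), the timer at (292,253) and the tape at (347,218).

In the top view the candidates are:
- **Dropper:** (265,214) is brown and (247,185) is green. The amber one is meant.
- **Black-capped vial:** (157,283).
- **White-capped vial:** (457,217).
- **Large brown bottles:** (415,138) and (450,120) are look-alikes.

Next I'll enlarge the view to confirm, and take measurements.

```bash
python3 - <<'E'
from h import *
im=np.load('top0.npz')['im'];D=np.load('top0.npz')['D']
c=im[160:340,120:500]; cv2.imwrite('pics/topc.png',cv2.resize(c,(798,378),interpolation=cv2.INTER_CUBIC))
s=np.load('scene0.npz')['im']; cv2.imwrite('pics/scc.png',cv2.resize(s[150:390,160:480],(800,600),interpolation=cv2.INTER_CUBIC))
C=cloud('top',D)
print('mat z',[C[v,u].round(4) for u,v in((220,300),(450,250),(300,190),(170,310))])
hsv=cv2.cvtColor(im,cv2.COLOR_BGR2HSV)
for nm,lo,hi in(('blue',(105,180,120),(125,255,255)),('yel',(22,150,120),(35,255,255))):
    m=cv2.inRange(hsv,lo,hi); m[:240]=0
    cs,_=cv2.findContours(m,cv2.RETR_CCOMP,cv2.CHAIN_APPROX_NONE)
    for k in cs:
        if cv2.contourArea(k)>100:
            P=np.array([ray('top',*p[0],0.009)[:2] for p in k]); rc=cv2.minAreaRect((P*1000).astype(np.float32)); print(nm,cv2.contourArea(k),rc, cv2.boundingRect(k))
for n,DD in(('top',D),('scene',np.load('scene0.npz')['D'])):
    C=cloud(n,DD)
    m=((C[...,2]>0.008)&(C[...,2]<.14)&(C[...,0]>.3)&(C[...,0]<.85)&(C[...,1]>-.6)&(C[...,1]<.6)&(DD>0)).astype(np.uint8)
    k,l,st,ce=cv2.connectedComponentsWithStats(m)
    for i in range(1,k):
        if st[i,4]>25:
            P=C[l==i]; zt=P[:,2].max(); print(n,st[i],'min',P.min(0).round(3),'max',P.max(0).round(3),'topmean',P[P[:,2]>np.percentile(P[:,2],95)-.004].mean(0).round(4))
E
```

```text
mat z [array([ 0.4267,  0.2264, -0.0012]), array([ 0.531 , -0.3258,  0.0028]), array([ 0.6915,  0.03  , -0.003 ]), array([0.406 , 0.3454, 0.0024])]
blue 220.0 ((444.2847900390625, 89.23736572265625), (35.94538497924805, 37.63654708862305), 88.49752044677734) (269, 283, 16, 17)
blue 1029.5 ((450.47491455078125, 161.12673950195312), (78.35941314697266, 78.79241180419922), 85.49297332763672) (229, 272, 35, 35)
yel 397.0 ((457.36822509765625, -63.87675094604492), (49.2447624206543, 49.09375), 10.525911331176758) (329, 272, 25, 24)
yel 244.5 ((482.88427734375, -211.086181640625), (39.17986297607422, 38.65150833129883), 9.773164749145508) (394, 262, 19, 19)
yel 1070.5 ((470.5747375488281, -139.93592834472656), (79.29458618164062, 79.09782409667969), 9.775796890258789) (354, 258, 40, 40)
top [ 514  102   53   66 2699] min [ 0.723 -0.6    0.015] max [ 0.85  -0.497  0.14 ] topmean [ 0.8309 -0.5415  0.0693]
top [ 395  104   73   56 1732] min [ 0.753 -0.358  0.009] max [ 0.849 -0.205  0.14 ] topmean [ 0.7929 -0.2728  0.1336]
top [   32   109   191   149 12702] min [0.527 0.22  0.008] max [0.85 
[... 2725 characters left out ...]
.638 0.13  0.109] topmean [0.622  0.1132 0.1006]
scene [  37  242   64   35 1260] min [0.738 0.376 0.131] max [0.85 0.48 0.14] topmean [0.7932 0.4269 0.1332]
scene [276 243  34  18 406] min [ 0.594 -0.035  0.008] max [0.667 0.038 0.019] topmean [0.6284 0.0022 0.0153]
scene [ 274  277   99   59 2506] min [0.385 0.049 0.008] max [0.509 0.223 0.017] topmean [0.444  0.1329 0.0137]
scene [196 292  56  35 274] min [0.586 0.184 0.008] max [0.6   0.322 0.016] topmean [0.5933 0.257  0.0115]
scene [222 339  17  32 429] min [0.456 0.353 0.008] max [0.483 0.378 0.055] topmean [0.4695 0.3657 0.0521]
scene [156 434  34  46 402] min [0.382 0.509 0.008] max [0.419 0.583 0.016] topmean [0.3991 0.5487 0.0124]
```

View pics/topc.png

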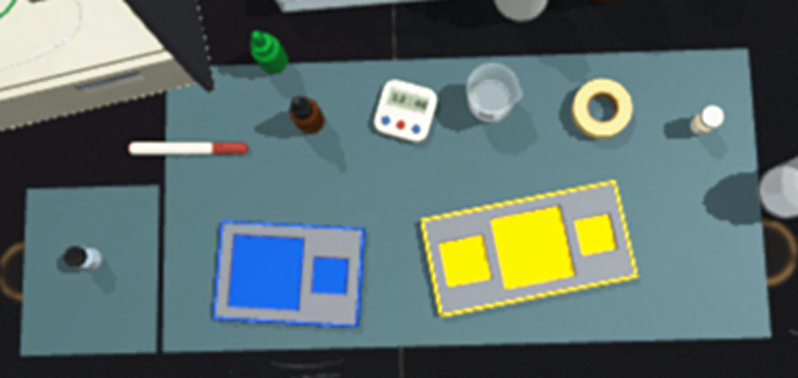

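View pics/scc.png

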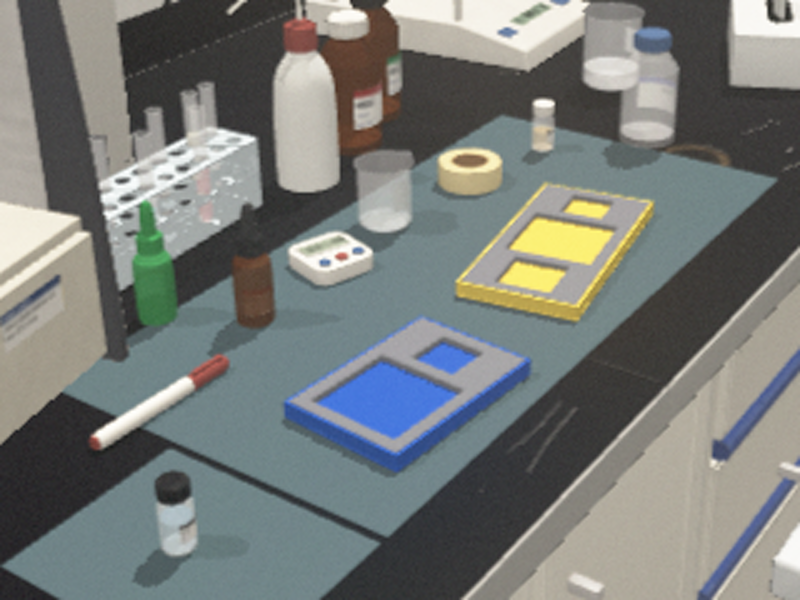

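The enlarged crops confirm the objects:
- **Dropper:** the amber one is at about (305,115) in the top crop. The green look-alike is at (268,52).
- **Vials:** black cap at (80,258), white cap at (710,118).
- **Other parts:** timer at (405,110), tape at (603,108).

Now I'll measure the timer angle, recheck the pockets in the scene view, and find the hood clearance.

```bash
python3 - <<'E'
from h import *
for n in('top','scene'):
    d=np.load(n+'0.npz'); im,D=d['im'],d['D']; C=cloud(n,D)
    hsv=cv2.cvtColor(im,cv2.COLOR_BGR2HSV)
    for nm,lo,hi in(('blue',(105,180,120),(125,255,255)),('yel',(22,150,120),(35,255,255))):
        m=cv2.inRange(hsv,lo,hi); m&=((C[...,0]<.57)&(C[...,0]>.35)&(C[...,2]>0)&(C[...,2]<.0125+(.002 if n=='top' else 0))).astype(np.uint8)*255
        cs,_=cv2.findContours(m,cv2.RETR_EXTERNAL,cv2.CHAIN_APPROX_NONE)
        for k in cs:
            if cv2.contourArea(k)>60:
                P=np.array([ray(n,*p[0],0.009)[:2] for p in k]); rc=cv2.minAreaRect((P*1000).astype(np.float32)); print(n,nm,cv2.contourArea(k),np.round(rc[0]),np.round(rc[1]),round(rc[2],1))
    m=(C[...,2]>.006)&(abs(C[...,0]-.631)<.05)&(abs(C[...,1])<.05)&(hsv[...,1]<60)&(hsv[...,2]>120)
    m=m.astype(np.uint8); k=max(cv2.findContours(m,cv2.RETR_EXTERNAL,cv2.CHAIN_APPROX_NONE)[0],key=cv2.contourArea)
    P=np.array([ray(n,*p[0],0.012)[:2] for p in k]); print(n,'timer',cv2.minAreaRect((P*1000).astype(np.float32)))
    if n=='top':
        for y in np.arange(.16,.5,.04):
            s=(abs(C[...,1]-y)<.02)&(C[...,2]>.02)&(D>0)&(C[...,0]>.3)
            for a,b in((.02,.15),(.15,.3),(.3,.7)):
                q=s&(C[...,2]>a)&(C[...,2]<b)
                if q.any(): print(round(y,2),(a,b),C[q][:,0].min().round(3),end=' ')
            print()
E
```

```text
top blue 220.0 [444.  89.] [36. 38.] 88.5
top blue 1027.5 [450. 161.] [78. 79.] 85.5
top yel 396.0 [457. -64.] [49. 49.] 10.5
top yel 243.0 [ 483. -211.] [39. 39.] 9.8
top yel 1067.5 [ 471. -140.] [79. 79.] 9.8
top timer ((631.1957397460938, -0.4068603515625), (62.52261734008789, 63.11646270751953), 72.57582092285156)
0.16 (0.02, 0.15) 0.681 0.16 (0.15, 0.3) 0.912 0.16 (0.3, 0.7) 0.912 
0.2 (0.02, 0.15) 0.405 0.2 (0.15, 0.3) 0.912 0.2 (0.3, 0.7) 0.901 
0.24 (0.02, 0.15) 0.661 0.24 (0.15, 0.3) 0.668 0.24 (0.3, 0.7) 0.682 
0.28 (0.02, 0.15) 0.657 0.28 (0.15, 0.3) 0.849 0.28 (0.3, 0.7) 0.697 
0.32 (0.02, 0.15) 0.648 0.32 (0.15, 0.3) 0.691 0.32 (0.3, 0.7) 0.688 
0.36 (0.02, 0.15) 0.46 0.36 (0.15, 0.3) 0.712 0.36 (0.3, 0.7) 0.679 
0.4 (0.02, 0.15) 0.632 0.4 (0.15, 0.3) 0.705 0.4 (0.3, 0.7) 0.671 
0.44 (0.02, 0.15) 0.623 0.44 (0.15, 0.3) 0.703 0.44 (0.3, 0.7) 0.662 
0.48 (0.02, 0.15) 0.614 0.48 (0.15, 0.3) 0.639 0.48 (0.3, 0.7) 0.661 
scene timer ((627.6649780273438, 3.1846466064453125), (70.17044067382812, 75.00704956054688), 71.42642211914062)
```

Emit:
drive_tool --pt "29 20 2" --pt "29 20 2" --pt "29 20 2" --pt "29 20 2" --pt "29 20 2" --pt "29 20 2" --pt "29 20 2" --pt "29 20 2" --pt "29 20 2" --pt "29 20 2" --roll '[0.133, 0.133, 0.133, 0.133, 0.133, 0.133, 0.133, 0.133, 0.133, 0.133]' --jaw '[0, 0, 0, 0, 0, 0, 0, 0, 0, 0]' --grip_force 30

```text
t: 1.35
position: [0.451, -0.4548, 0.2511]
tcp_rot: [[-0.003, 1.0, -0.0], [1.0, 0.003, 0.0], [0.0, -0.0, -1.0]]
wrist_force: [-0.1, -0.2, 0.0]
grip_width: 1.0
```

Emit:
drive_tool --pt "14 45 0" --pt "14 45 0" --pt "14 45 0" --pt "14 45 0" --pt "14 45 0" --pt "14 45 0" --pt "14 45 0" --pt "14 45 0" --pt "7 45 0" --pt "0 45 0" --roll '[0, 0, 0, 0, 0, 0, 0, 0, 0, 0]' --jaw '[0, 0, 0, 0, 0, 0, 0, 0, 0, 0]'

```text
t: 2.6
position: [0.5693, -0.0041, 0.251]
tcp_rot: [[0.001, 1.0, -0.0], [1.0, -0.001, 0.0], [0.0, -0.0, -1.0]]
wrist_force: [0.9, 0.1, 0.0]
grip_width: 0.999
```

Emit:
drive_tool --pt "0 45 0" --pt "-5 45 0" --pt "-12 45 0" --pt "-14 45 0" --pt "-14 45 0" --pt "-14 45 0" --pt "-14 45 0" --pt "-12 40 0" --pt "-5 14 0" --pt "0 0 0" --roll '[0, 0, 0, 0, 0, 0, 0, 0, 0, 0]' --jaw '[0, 0, 0, 0, 0, 0, 0, 0, 0, 0]'

```text
t: 3.85
position: [0.4788, 0.3637, 0.251]
tcp_rot: [[-0.0, 1.0, -0.001], [1.0, 0.0, -0.0], [-0.0, -0.001, -1.0]]
wrist_force: [0.7, -0.2, 0.5]
grip_width: 0.999
```

Emit:
drive_tool --pt "-8 0 -30" --pt "0 0 -40" --pt "0 0 -40" --pt "0 0 -40" --pt "0 0 -20" --pt "0 0 0" --roll '[0, 0, 0, 0, 0, 0]' --jaw '[0, 0, 0, 0, 0, 0]'

```text
t: 4.6
position: [0.4714, 0.3622, 0.0806]
tcp_rot: [[0.002, 1.0, -0.001], [1.0, -0.002, -0.001], [-0.001, -0.001, -1.0]]
wrist_force: [0.4, -0.7, 0.0]
grip_width: 1.0
```

```bash
cat > snap.py <<'E'
import sys
from h import *
n,name,x0,y0,x1,y1=sys.argv[1],sys.argv[2],*map(int,sys.argv[3:7])
im,D=r.snapshot(n); np.savez(name+'.npz',im=im,D=D); c=im[y0:y1,x0:x1]; s=min(800/(x1-x0),600/(y1-y0)); cv2.imwrite(f'pics/{name}.png',cv2.resize(c,None,fx=s,fy=s,interpolation=cv2.INTER_CUBIC)); print(s)
E
python3 snap.py scene s1 130 250 370 430; python3 snap.py top t1 80 200 320 380
```

```text
3.3333333333333335
3.3333333333333335
```

View pics/s1.png

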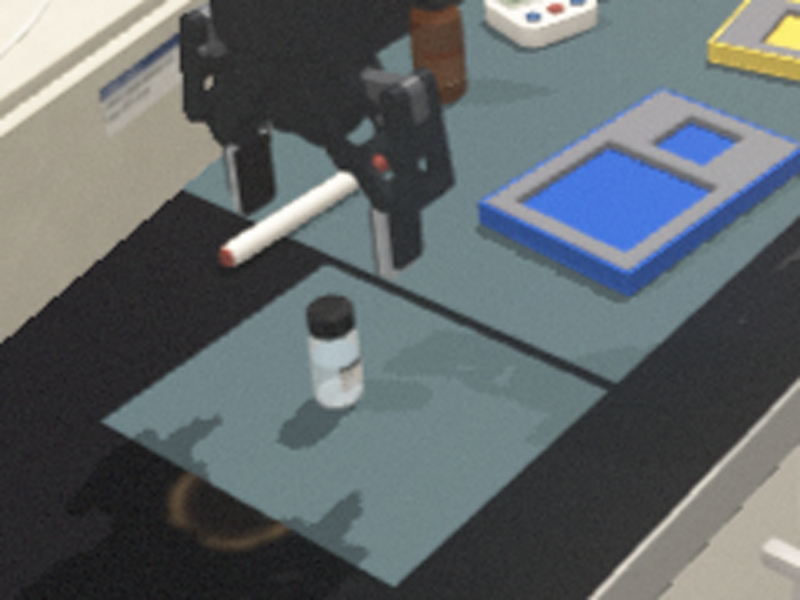

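View pics/t1.png

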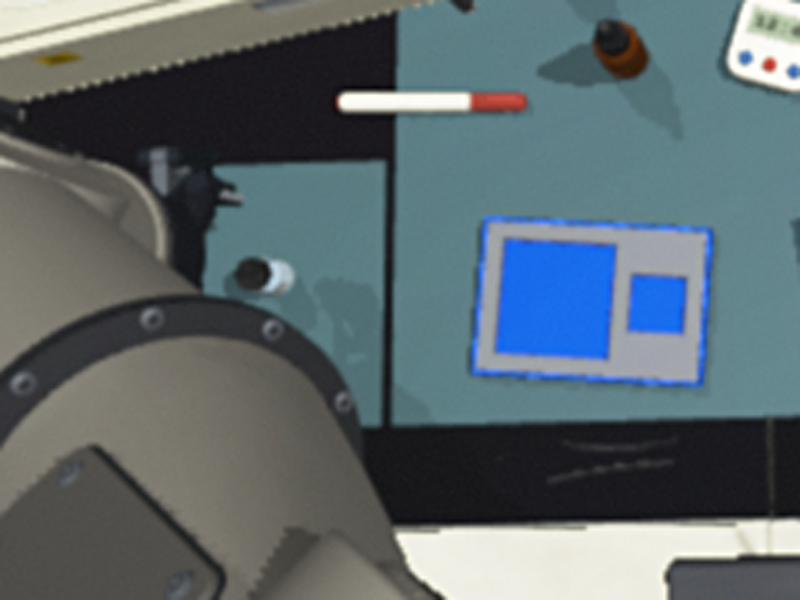

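Emit:
drive_tool --pt "0 2 -25" --pt "0 0 -25" --pt "0 0 -16" --pt "0 0 0" --pt "0 0 0" --pt "0 0 0" --pt "0 0 0" --pt "0 0 0" --pt "0 0 0" --pt "0 0 0" --roll '[0, 0, 0, 0, 0, 0, 0, 0, 0, 0]' --jaw '[0, 0, 0, 0, 0, 0.3, 0.5, 0.8, 1, 1]'

```text
t: 5.95
position: [0.4714, 0.3654, 0.0155]
tcp_rot: [[0.001, 1.0, 0.0], [1.0, -0.001, 0.0], [0.0, 0.0, -1.0]]
wrist_force: [-0.7, -1.0, 5.7]
grip_width: 0.26
```

Emit:
drive_tool --pt "0 0 0" --pt "0 0 0" --pt "0 0 0" --pt "0 0 0" --roll '[0, 0, 0, 0]' --jaw '[1, 1, 1, 1]'

```text
t: 6.45
position: [0.4714, 0.3654, 0.0155]
tcp_rot: [[0.001, 1.0, 0.0], [1.0, -0.001, 0.0], [0.0, 0.0, -1.0]]
wrist_force: [0.2, -1.7, 5.9]
grip_width: 0.26
```

```bash
python3 snap.py scene s2 170 270 330 390
```

```text
5.0
```

View pics/s2.png

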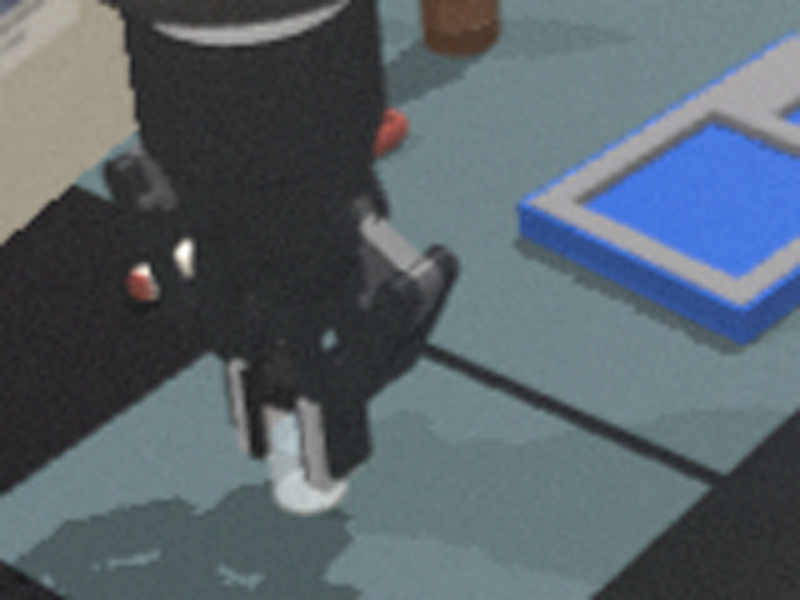

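The vial is held: opening 0.26 (about 22 mm), pads on the body. Next I lift it and carry it to the blue 40 mm pocket.

Emit:
drive_tool --pt "0 0 20" --pt "0 0 35" --pt "0 0 35" --pt "-4 -35 0" --pt "-4 -45 0" --pt "-4 -45 0" --pt "-4 -45 0" --pt "-4 -45 0" --pt "-4 -35 0" --pt "-4 -24 0" --roll '[0, 0, 0, 0, 0, 0, 0, 0, 0, 0]' --jaw '[1, 1, 1, 1, 1, 1, 1, 1, 1, 1]'

```text
t: 7.75
position: [0.4432, 0.0897, 0.1063]
tcp_rot: [[0.002, 1.0, 0.001], [1.0, -0.002, -0.0], [-0.0, 0.001, -1.0]]
wrist_force: [0.4, -0.4, -0.6]
grip_width: 0.266
```

Emit:
drive_tool --pt "0 0 -20" --pt "0 0 -20" --pt "0 0 -10" --pt "0 0 0" --pt "0 0 0" --roll '[0, 0, 0, 0, 0]' --jaw '[1, 1, 1, 1, 1]'

```text
t: 8.38
position: [0.4437, 0.0916, 0.056]
tcp_rot: [[0.001, 1.0, 0.001], [1.0, -0.001, 0.0], [0.0, 0.001, -1.0]]
wrist_force: [0.7, 0.2, -0.2]
grip_width: 0.264
```

```bash
python3 snap.py scene s3 250 230 410 350;python3 snap.py top t3 200 230 360 350
```

```text
5.0
5.0
```

View pics/s3.png

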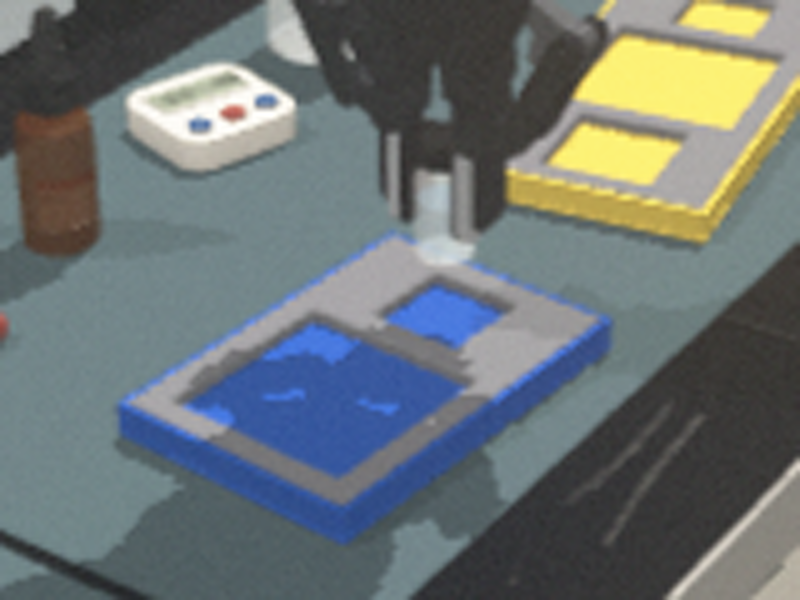

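The vial hangs above the small pocket. Its bottom is at about crop (442,250), and the pocket floor is at about (443,312). I'll check the alignment by ray.

```bash
python3 - <<'E'
from h import *
print(ray('scene',250+442/5,230+250/5,.0405), proj('scene',(.4437,.0916,.0405)))
# pocket rim corners at foam top z=.015 (crop px)
for u,v in((376,318),(430,277),(520,308),(462,345)): print(ray('scene',250+u/5,230+v/5,.015).round(4))
E
```

```text
[0.44409791 0.08957774 0.0405    ] [337.99212372 280.50089774]
[0.4608 0.1111 0.015 ]
[0.4605 0.0739 0.015 ]
[0.418 0.074 0.015]
[0.4222 0.1089 0.015 ]
```

Emit:
drive_tool --pt "-2 1 -10" --pt "0 0 -10" --pt "0 0 -5" --pt "0 0 -3" --pt "0 0 -2" --pt "0 0 0" --roll '[0, 0, 0, 0, 0, 0]' --jaw '[1, 1, 1, 1, 1, 1]'

```text
t: 9.22
position: [0.4413, 0.0924, 0.0253]
tcp_rot: [[0.001, 1.0, -0.0], [1.0, -0.001, 0.0], [0.0, -0.0, -1.0]]
wrist_force: [-0.4, 0.0, -0.1]
grip_width: 0.264
```

Emit:
drive_tool --pt "0 0 -1" --pt "0 0 0" --roll '[0, 0]' --jaw '[1, 1]'

```text
t: 9.48
position: [0.4415, 0.0923, 0.0245]
tcp_rot: [[0.001, 1.0, 0.0], [1.0, -0.001, 0.0], [0.0, 0.0, -1.0]]
wrist_force: [1.4, 0.3, 1.4]
grip_width: 0.263
```

Emit:
drive_tool --pt "0 0 -0.5" --pt "0 0 0" --roll '[0, 0]' --jaw '[1, 1]'

```text
t: 9.72
position: [0.4416, 0.0924, 0.0244]
tcp_rot: [[0.001, 1.0, 0.001], [1.0, -0.001, -0.0], [-0.0, 0.001, -1.0]]
wrist_force: [-3.2, -1.4, 15.9]
grip_width: 0.266
```

Contact is clear at 16 N, so the vial is on the floor. I open the jaws slowly, then look before lifting.

Emit:
drive_tool --pt "0 0 0" --pt "0 0 0" --pt "0 0 0" --pt "0 0 0" --pt "0 0 0" --pt "0 0 0" --pt "0 0 0" --roll '[0, 0, 0, 0, 0, 0, 0]' --jaw '[0.7, 0.65, 0.6, 0.5, 0.4, 0.3, 0.3]'

```text
t: 10.6
position: [0.4413, 0.0924, 0.0238]
tcp_rot: [[0.001, 1.0, -0.0], [1.0, -0.001, 0.0], [0.0, -0.0, -1.0]]
wrist_force: [-0.5, -0.7, -0.5]
grip_width: 0.702
```

Emit:
drive_tool --pt "0 0 10" --pt "0 0 30" --pt "0 0 45" --pt "0 0 45" --pt "0 0 45" --pt "0 -30 0" --pt "10 -45 0" --pt "20 -45 0" --pt "30 -45 0" --pt "30 -45 0" --roll '[0, 0, 0, 0, 0, 0, 0, 0, 0, 0]' --jaw '[0.3, 0.3, 0.2, 0, 0, 0, 0, 0, 0, 0]'

```text
t: 11.85
position: [0.532, -0.1191, 0.1997]
tcp_rot: [[0.001, 1.0, 0.001], [1.0, -0.001, -0.0], [-0.0, 0.001, -1.0]]
wrist_force: [0.6, 1.3, 0.7]
grip_width: 0.999
```

```bash
python3 snap.py scene s4 250 230 410 350;python3 snap.py top t4 200 230 360 350
```

```text
5.0
5.0
```

View pics/s4.png

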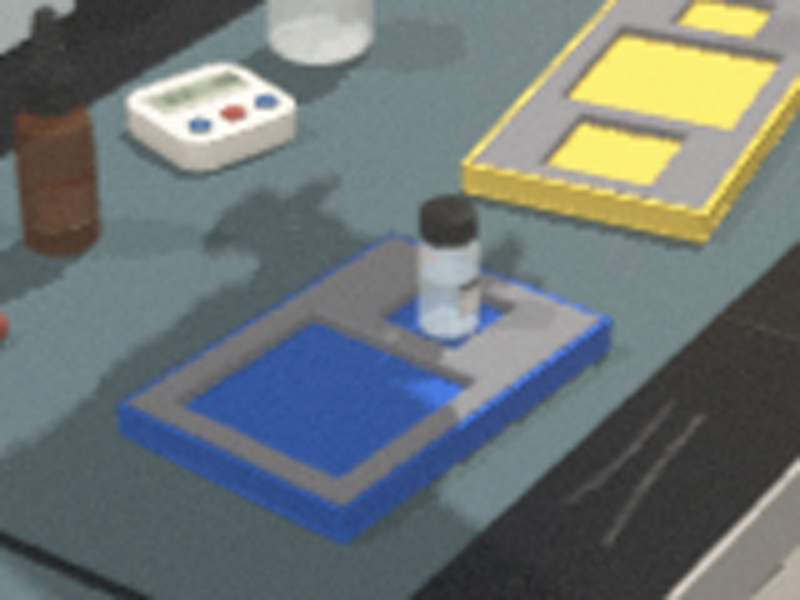

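View pics/t4.png

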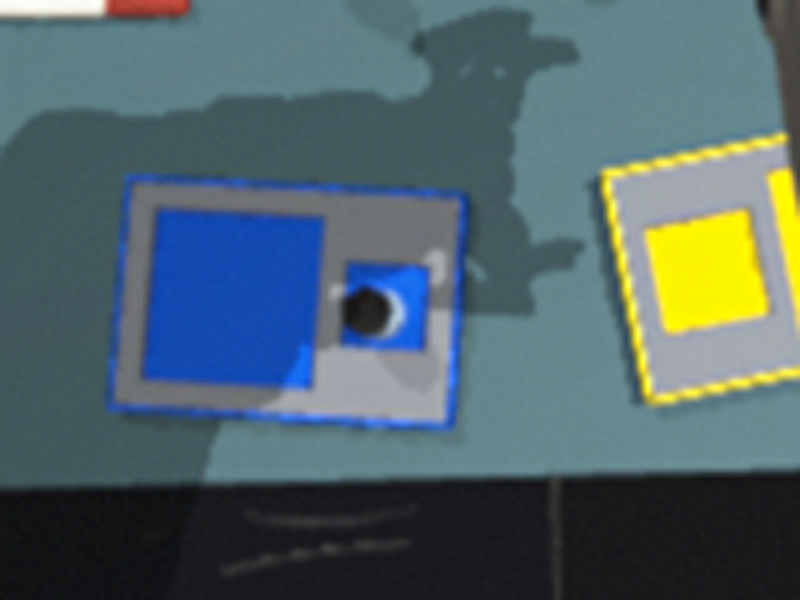

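The black-capped vial stands upright inside its pocket, at crop (448,270) in the scene view and (368,312) in the top view. Next is the tape.

Emit:
drive_tool --pt "31 -35 0" --pt "31 -35 0" --pt "31 -34 0" --pt "0 0 -30" --pt "0 0 -40" --pt "0 0 -40" --pt "0 0 -20" --pt "0 0 0" --roll '[0, 0, 0, 0, 0, 0, 0, 0]' --jaw '[0, 0, 0, 0, 0, 0, 0, 0]' --grip_force 40

```text
t: 12.95
position: [0.6238, -0.2213, 0.0683]
tcp_rot: [[0.001, 1.0, -0.002], [1.0, -0.001, 0.001], [0.001, -0.002, -1.0]]
wrist_force: [-0.2, 0.6, 0.7]
grip_width: 1.0
```

```bash
python3 snap.py scene s5 280 150 440 270
```

```text
5.0
```

View pics/s5.png

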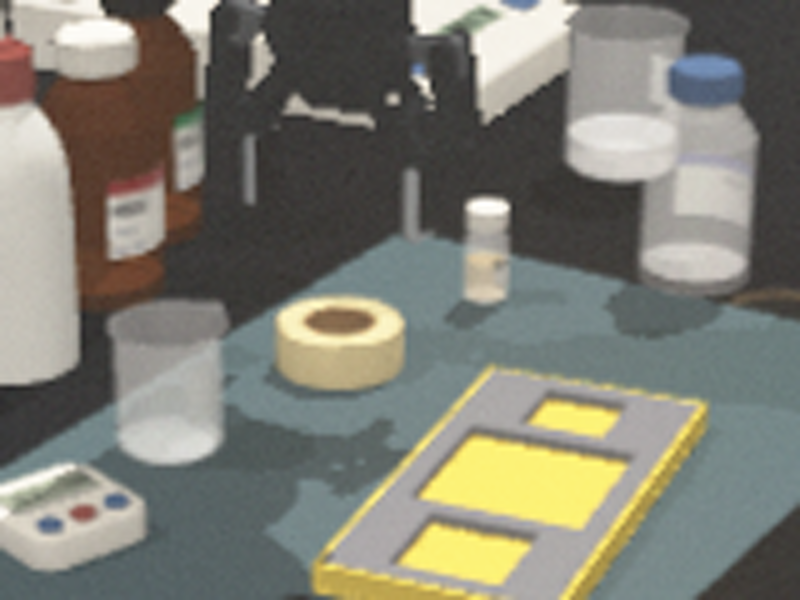

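Emit:
drive_tool --pt "1 -1 -25" --pt "0 0 -25" --pt "0 0 -12" --pt "0 0 0" --pt "0 0 0" --pt "0 0 0" --pt "0 0 0" --pt "0 0 0" --pt "0 0 0" --pt "0 0 0" --roll '[0, 0, 0, 0, 0, 0, 0, 0, 0, 0]' --jaw '[0, 0, 0, 0, 0.15, 0.3, 0.5, 0.6, 0.6, 0.6]'

```text
t: 14.25
position: [0.626, -0.2229, 0.0084]
tcp_rot: [[0.001, 1.0, 0.001], [1.0, -0.001, -0.001], [-0.001, 0.001, -1.0]]
wrist_force: [-2.7, 0.8, 10.8]
grip_width: 0.732
```

```bash
python3 snap.py scene s6 280 150 440 270
```

```text
5.0
```

View pics/s6.png

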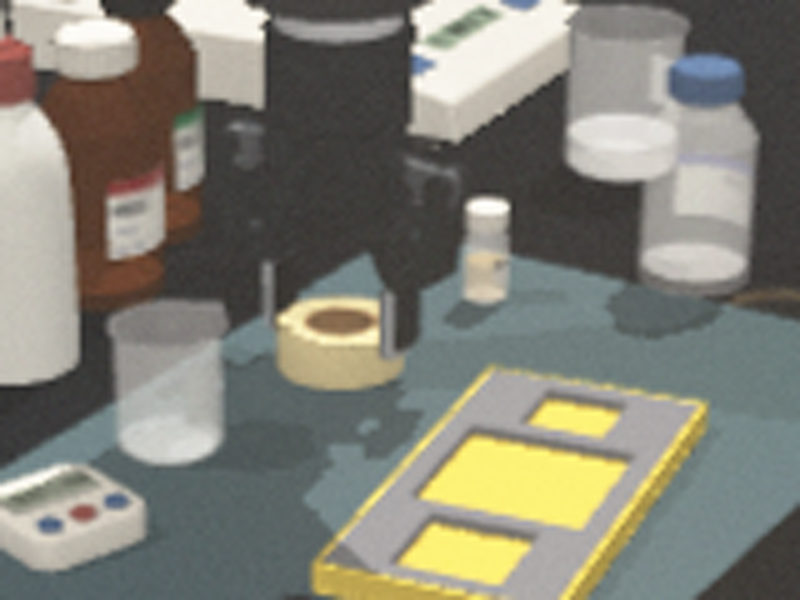

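Emit:
drive_tool --pt "0 0 15" --pt "0 0 35" --pt "0 0 40" --pt "0 0 40" --pt "-18 30 0" --pt "-22 46 0" --pt "-22 46 0" --pt "-22 46 0" --pt "-22 46 0" --pt "-22 46 0" --roll '[0, 0, 0, 0, 0, 0, 0, 0, 0, 0]' --jaw '[0.9, 0.9, 0.9, 0.9, 0.9, 0.9, 0.9, 0.9, 0.9, 0.9]'

```text
t: 15.55
position: [0.4967, 0.0387, 0.138]
tcp_rot: [[0.001, 1.0, 0.002], [1.0, -0.001, -0.0], [-0.0, 0.002, -1.0]]
wrist_force: [1.0, 0.1, 0.5]
grip_width: 0.729
```

Emit:
drive_tool --pt "-22 46 0" --pt "-20 46 0" --pt "-8 34 0" --pt "0 0 -30" --pt "0 0 -30" --pt "0 0 -20" --pt "0 0 0" --pt "0 0 0" --roll '[0, 0, 0, 0, 0, 0, 0, 0]' --jaw '[0.9, 0.9, 0.9, 0.9, 0.9, 0.9, 0.9, 0.9]'

```text
t: 16.55
position: [0.4479, 0.1636, 0.058]
tcp_rot: [[0.001, 1.0, 0.001], [1.0, -0.001, 0.0], [0.0, 0.001, -1.0]]
wrist_force: [-0.2, -0.2, 0.0]
grip_width: 0.728
```

```bash
python3 snap.py scene s7 250 230 410 350
```

```text
5.0
```

View pics/s7.png

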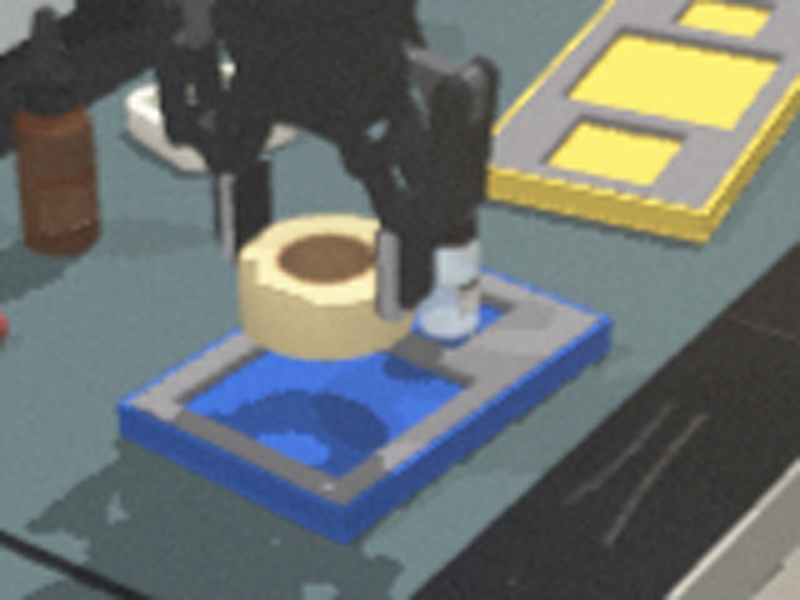

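The tape is level over the large pocket. I lower it, expecting the floor at TCP z of about 17.

Emit:
drive_tool --pt "0 -1 -15" --pt "0 0 -12" --pt "0 0 -7" --pt "0 0 -4" --pt "0 0 -2" --pt "0 0 0" --roll '[0, 0, 0, 0, 0, 0]' --jaw '[0.9, 0.9, 0.9, 0.9, 0.9, 0.9]'

```text
t: 17.35
position: [0.4471, 0.1624, 0.0174]
tcp_rot: [[0.001, 1.0, -0.0], [1.0, -0.001, -0.001], [-0.001, -0.0, -1.0]]
wrist_force: [-7.0, -2.9, 17.7]
grip_width: 0.731
```

Emit:
drive_tool --pt "0 0 -1" --pt "0 0 0" --roll '[0, 0]' --jaw '[0.9, 0.9]'

```text
t: 17.6
position: [0.4471, 0.1624, 0.0171]
tcp_rot: [[0.001, 1.0, 0.0], [1.0, -0.001, -0.001], [-0.001, 0.0, -1.0]]
wrist_force: [-13.6, -5.0, 42.8]
grip_width: 0.732
```

Emit:
drive_tool --pt "0 0 1" --pt "0 0 0" --pt "0 0 0" --pt "0 0 0" --pt "0 0 0" --pt "0 0 15" --pt "0 0 40" --pt "0 0 45" --pt "0 0 45" --pt "0 0 35" --roll '[0, 0, 0, 0, 0, 0, 0, 0, 0, 0]' --jaw '[0.9, 0.2, 0.1, 0.05, 0, 0, 0, 0, 0, 0]'

```text
t: 18.85
position: [0.4472, 0.1626, 0.1996]
tcp_rot: [[0.001, 1.0, 0.002], [1.0, -0.001, 0.001], [0.001, 0.002, -1.0]]
wrist_force: [-0.0, 0.4, -1.0]
grip_width: 0.999
```

Emit:
drive_tool --pt "10 -40 0" --pt "15 -50 0" --pt "15 -52 0" --pt "15 -52 0" --pt "15 -52 0" --pt "15 -52 0" --pt "18 -52 0" --pt "18 -52 0" --pt "18 -52 0" --pt "17 -42 0" --roll '[0, 0, 0, 0, 0, 0, 0, 0, 0, 0]' --jaw '[0, 0, 0, 0, 0, 0, 0, 0, 0, 0]' --grip_force 30

```text
t: 20.1
position: [0.6033, -0.3358, 0.1979]
tcp_rot: [[0.002, 1.0, 0.001], [1.0, -0.002, 0.0], [0.0, 0.001, -1.0]]
wrist_force: [0.6, 1.0, 0.3]
grip_width: 1.003
```

```bash
python3 snap.py scene s8 250 230 410 350;python3 snap.py top t8 200 230 360 350
```

```text
5.0
5.0
```

View pics/s8.png

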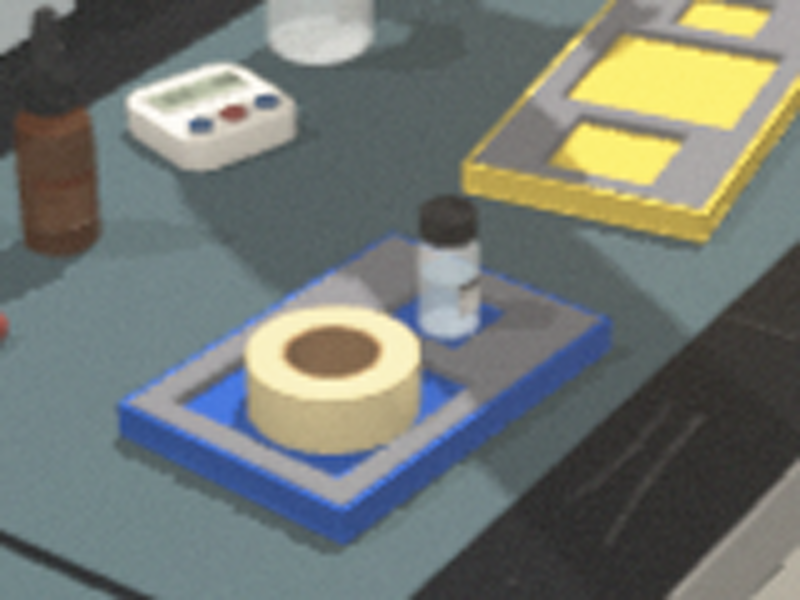

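View pics/t8.png

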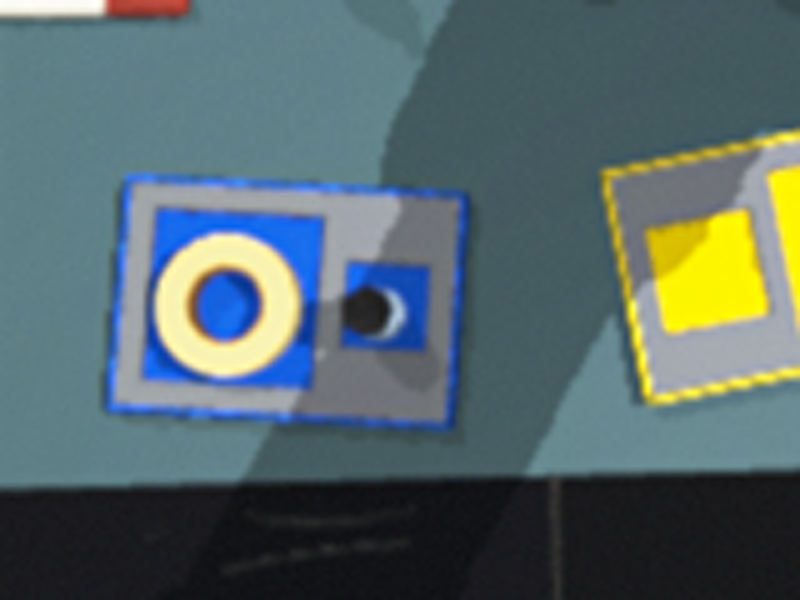

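The tape lies flat inside its pocket, at crop (228,305) in the top view. Next is the white-capped vial: descend and grip.

Emit:
drive_tool --pt "0 0 -30" --pt "0 0 -45" --pt "0 0 -40" --pt "0 0 -30" --pt "0 0 -25" --pt "0 0 -12" --pt "0 0 0" --pt "0 0 0" --pt "0 0 0" --pt "0 0 0" --roll '[0, 0, 0, 0, 0, 0, 0, 0, 0, 0]' --jaw '[0, 0, 0, 0, 0, 0, 0, 0, 0.2, 0.4]'

```text
t: 21.45
position: [0.6035, -0.3338, 0.0154]
tcp_rot: [[0.001, 1.0, 0.001], [1.0, -0.001, -0.0], [-0.0, 0.001, -1.0]]
wrist_force: [-0.1, -0.3, 0.3]
grip_width: 0.61
```

Emit:
drive_tool --pt "0 0 0" --pt "0 0 0" --pt "0 0 0" --pt "0 0 0" --pt "0 0 0" --pt "0 0 0" --roll '[0, 0, 0, 0, 0, 0]' --jaw '[0.5, 0.7, 0.9, 1, 1, 1]'

```text
t: 22.2
position: [0.6033, -0.3337, 0.0149]
tcp_rot: [[0.001, 1.0, 0.0], [1.0, -0.001, -0.0], [-0.0, 0.0, -1.0]]
wrist_force: [-1.9, 0.3, 4.6]
grip_width: 0.269
```

```bash
python3 snap.py scene s9 280 130 440 250
```

```text
5.0
```

View pics/s9.png

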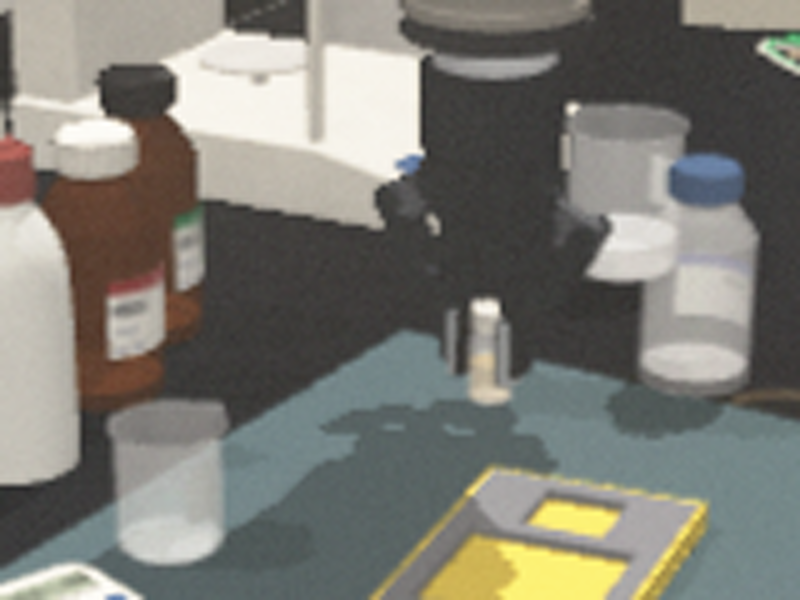

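Emit:
drive_tool --pt "0 0 20" --pt "0 0 35" --pt "0 0 35" --pt "-25 25 0" --pt "-35 35 0" --pt "-35 35 0" --pt "-27 29 0" --pt "0 0 -25" --pt "0 0 -20" --pt "0 0 0" --roll '[0, 0, 0, 0, 0, 0, 0, 0, 0, 0]' --jaw '[1, 1, 1, 1, 1, 1, 1, 1, 1, 1]'

```text
t: 23.5
position: [0.4809, -0.2094, 0.0598]
tcp_rot: [[0.001, 1.0, -0.001], [1.0, -0.001, 0.0], [0.0, -0.001, -1.0]]
wrist_force: [-1.2, -0.3, -0.2]
grip_width: 0.265
```

```bash
python3 snap.py scene s10 320 190 440 280
```

```text
6.666666666666667
```

View pics/s10.png

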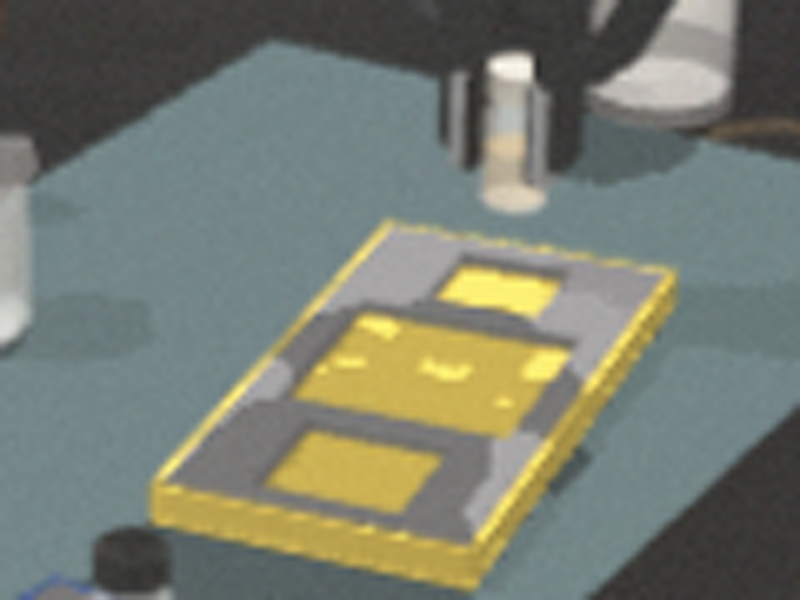

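```bash
python3 - <<'E'
from h import *
f=lambda u,v,z: ray('scene',320+u*.15,190+v*.15,z)
print(f(514,196,.045))
for q in([(435,300),(458,258),(570,270),(548,318)],[(292,402),(365,308),(582,345),(512,438)],[(262,485),(305,425),(448,458),(405,518)]):
    P=np.array([f(*p,.015) for p in q]);print(P.round(3)[:,:2].tolist(),P.mean(0).round(4))
E
```

```text
[ 0.48038796 -0.21680637  0.045     ]
[[0.492, -0.182], [0.502, -0.217], [0.463, -0.23], [0.451, -0.191]] [ 0.4771 -0.2048  0.015 ]
[[0.493, -0.087], [0.509, -0.163], [0.432, -0.178], [0.419, -0.104]] [ 0.4634 -0.1329  0.015 ]
[[0.471, -0.032], [0.481, -0.075], [0.43, -0.08], [0.422, -0.038]] [ 0.4511 -0.0562  0.015 ]
```

```bash
python3 - <<'E'
from h import *
im=np.load('s10.npz')['im'].copy(); s=6.667
c=cv2.resize(im[190:280,320:440],None,fx=s,fy=s,interpolation=cv2.INTER_CUBIC)
def dr(P,col):
    q=np.array([proj('scene',p) for p in P]); q=((q-[320,190]+.5)*s-.5).astype(int); cv2.polylines(c,[q.reshape(-1,1,2)],True,col,1)
th=np.radians(9.8); ex=np.array([np.cos(th),np.sin(th)]); ey=np.array([-np.sin(th),np.cos(th)])
o=np.array([.4695,-.1385])+.005*ey
for y,w in((-.077,.04),(-.005,.08),(.072,.05)):
    print(o+y*ey)
    dr([[*(o+y*ey+a*w/2*ex+b*w/2*ey),.015] for a,b in((1,1),(1,-1),(-1,-1),(-1,1))],(0,0,255))
dr([[*(o+b*.112*ey+a*.0555*ex),.015] for a,b in((1,1),(1,-1),(-1,-1),(-1,1))],(0,0,255))
a=np.linspace(0,6.28,40)
for z in(.045,.099): dr([[.481+.012*np.cos(t),-.2095+.012*np.sin(t),z] for t in a],(0,255,0))
cv2.imwrite('pics/ov10.png',c)
E
```

```text
[ 0.48175508 -0.20944937]
[ 0.4695 -0.1385]
[ 0.45639387 -0.06262359]
```

View pics/ov10.png

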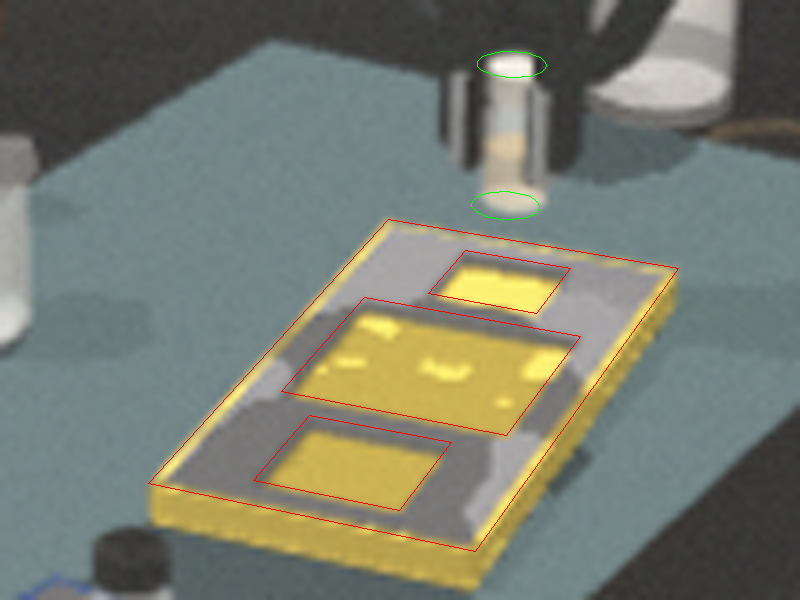

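The overlay fits: the predicted pockets and the vial line up within 2–3 mm. I lower the vial.

Emit:
drive_tool --pt "0 1 -12" --pt "0 0 -12" --pt "0 0 -6" --pt "0 0 -3" --pt "0 0 -1.5" --pt "0 0 0" --roll '[0, 0, 0, 0, 0, 0]' --jaw '[1, 1, 1, 1, 1, 1]'

```text
t: 24.3
position: [0.4814, -0.2087, 0.0254]
tcp_rot: [[0.001, 1.0, 0.0], [1.0, -0.001, -0.0], [-0.0, 0.0, -1.0]]
wrist_force: [0.4, -0.1, -0.7]
grip_width: 0.264
```

Emit:
drive_tool --pt "0 0 -0.7" --pt "0 0 0" --roll '[0, 0]' --jaw '[1, 1]'

```text
t: 24.55
position: [0.4814, -0.2087, 0.0247]
tcp_rot: [[0.001, 1.0, 0.0], [1.0, -0.001, -0.0], [-0.0, 0.0, -1.0]]
wrist_force: [0.1, -0.7, -0.1]
grip_width: 0.265
```

Emit:
drive_tool --pt "0 0 -0.7" --pt "0 0 0" --roll '[0, 0]' --jaw '[1, 1]'

```text
t: 24.8
position: [0.4813, -0.2087, 0.0239]
tcp_rot: [[0.001, 1.0, 0.0], [1.0, -0.001, -0.0], [-0.0, 0.0, -1.0]]
wrist_force: [0.8, 0.2, 0.7]
grip_width: 0.265
```

Emit:
drive_tool --pt "0 0 -0.5" --pt "0 0 0" --roll '[0, 0]' --jaw '[1, 1]'

```text
t: 25.05
position: [0.4813, -0.2087, 0.0237]
tcp_rot: [[0.001, 1.0, 0.0], [1.0, -0.001, -0.0], [-0.0, 0.0, -1.0]]
wrist_force: [-1.7, 0.2, 7.7]
grip_width: 0.263
```

It is on the floor (7.7 N). I release it and go to the dropper.

Emit:
drive_tool --pt "0 0 0" --pt "0 0 0" --pt "0 0 0" --pt "0 0 0" --pt "0 0 0" --pt "0 0 10" --pt "0 0 30" --pt "0 0 45" --pt "0 0 45" --pt "0 0 45" --roll '[0, 0, 0, 0, 0, 0, 0, 0, 0, 0]' --jaw '[0.7, 0.6, 0.5, 0.4, 0.3, 0.3, 0.3, 0.2, 0, 0]'

```text
t: 26.3
position: [0.4811, -0.2085, 0.2006]
tcp_rot: [[0.001, 1.0, 0.0], [1.0, -0.001, -0.0], [-0.0, 0.0, -1.0]]
wrist_force: [-0.5, 0.0, -0.8]
grip_width: 1.0
```

Emit:
drive_tool --pt "10 30 0" --pt "18 40 0" --pt "18 40 0" --pt "18 40 0" --pt "18 40 0" --pt "18 40 0" --pt "18 40 0" --pt "18 40 0" --pt "6 10 0" --pt "0 0 0" --roll '[0, 0, 0, 0, 0, 0, 0, 0, 0, 0]' --jaw '[0, 0, 0, 0, 0, 0, 0, 0, 0, 0]'

```text
t: 27.55
position: [0.6232, 0.1117, 0.1986]
tcp_rot: [[0.0, 1.0, -0.0], [1.0, -0.0, 0.0], [0.0, -0.0, -1.0]]
wrist_force: [0.2, -0.8, -0.3]
grip_width: 0.998
```

```bash
python3 snap.py scene s11 220 180 420 330;python3 snap.py top t11 230 170 470 350
```

```text
4.0
3.3333333333333335
```

View pics/s11.png

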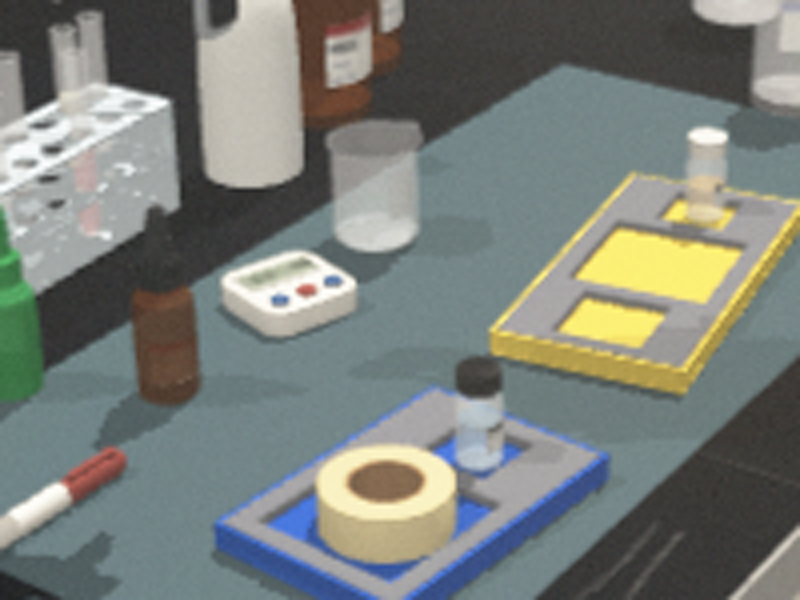

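View pics/t11.png

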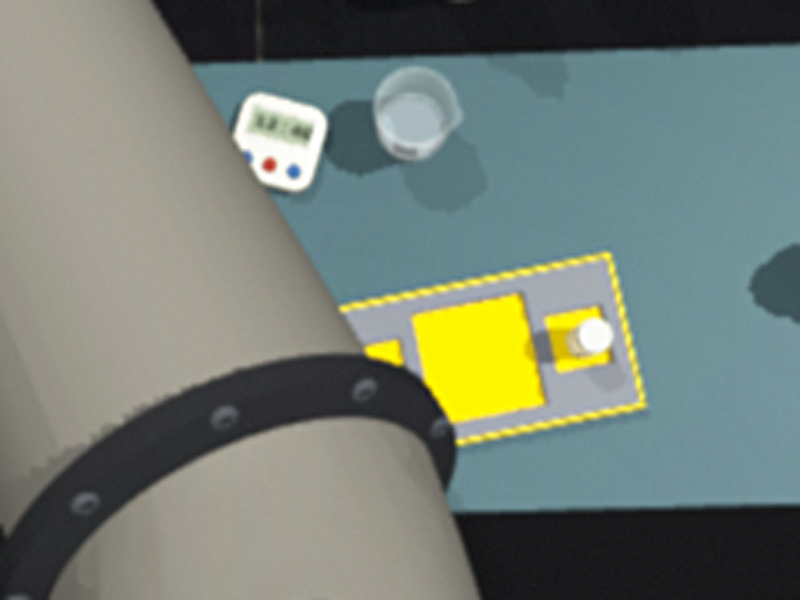

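The white-capped vial is upright in its pocket, at scene crop (706,180) and top crop (590,340). The amber bottle is at scene crop (167,340), with the green look-alike at (15,340). I descend on the amber one with the jaws partly closed to keep clear of the green bottle.

Emit:
drive_tool --pt "0 0 0" --pt "0 0 -20" --pt "0 0 -35" --pt "0 0 -35" --pt "0 0 -30" --pt "0 0 -20" --pt "0 0 -15" --pt "0 0 0" --pt "0 0 0" --pt "0 0 0" --roll '[0, 0, 0, 0, 0, 0, 0, 0, 0, 0]' --jaw '[0.2, 0.3, 0.3, 0.3, 0.3, 0.3, 0.3, 0.3, 0.4, 0.5]' --grip_force 35

```text
t: 28.9
position: [0.6239, 0.1115, 0.0444]
tcp_rot: [[0.001, 1.0, 0.001], [1.0, -0.001, 0.0], [0.0, 0.001, -1.0]]
wrist_force: [0.6, -0.6, 0.2]
grip_width: 0.5
```

Emit:
drive_tool --pt "0 0 0" --pt "0 0 0" --pt "0 0 0" --pt "0 0 0" --pt "0 0 0" --roll '[0, 0, 0, 0, 0]' --jaw '[0.7, 0.9, 1, 1, 1]'

```text
t: 29.52
position: [0.6238, 0.1115, 0.0443]
tcp_rot: [[0.001, 1.0, 0.001], [1.0, -0.001, 0.0], [0.0, 0.001, -1.0]]
wrist_force: [-0.9, -0.6, 6.6]
grip_width: 0.357
```

```bash
python3 snap.py scene s12 200 190 360 310
```

```text
5.0
```

View pics/s12.png

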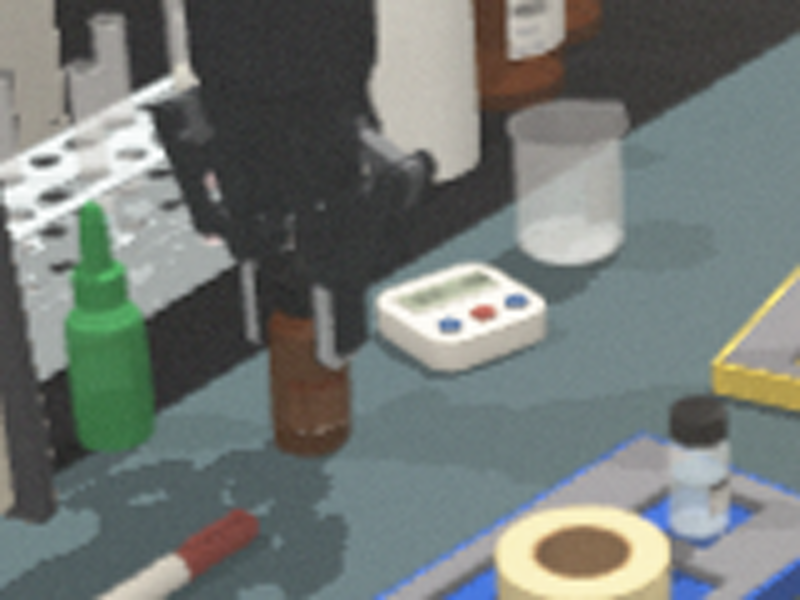

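Emit:
drive_tool --pt "0 0 15" --pt "0 0 35" --pt "0 0 40" --pt "-25 -26 0" --pt "-30 -32 0" --pt "-33 -34 0" --pt "-33 -34 0" --pt "-30 -30 0" --pt "-17 -17 0" --pt "0 0 0" --roll '[0, 0, 0, 0, 0, 0, 0, 0, 0, 0]' --jaw '[1, 1, 1, 1, 1, 1, 1, 1, 1, 1]'

```text
t: 30.82
position: [0.4544, -0.0631, 0.1343]
tcp_rot: [[0.003, 1.0, 0.0], [1.0, -0.003, -0.001], [-0.001, 0.0, -1.0]]
wrist_force: [-0.1, -0.1, -0.6]
grip_width: 0.354
```

Emit:
drive_tool --pt "0 0 -20" --pt "0 0 -25" --pt "0 0 -10" --pt "0 0 0" --pt "0 0 0" --roll '[0, 0, 0, 0, 0]' --jaw '[1, 1, 1, 1, 1]'

```text
t: 31.45
position: [0.4559, -0.0614, 0.0792]
tcp_rot: [[0.001, 1.0, 0.001], [1.0, -0.001, -0.0], [-0.0, 0.001, -1.0]]
wrist_force: [0.1, 0.2, -0.1]
grip_width: 0.353
```

```bash
python3 snap.py scene s13 310 180 430 270
```

```text
6.666666666666667
```

View pics/s13.png

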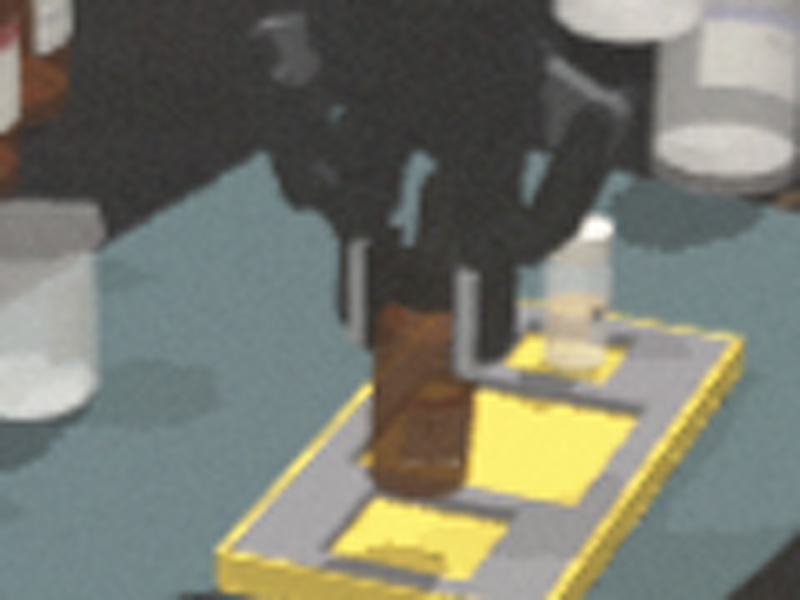

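```bash
python3 - <<'E'
from h import *
g=lambda p:((proj('scene',p)-[310,180])*6.667).round(0)
print(g((.4559,-.0614,.0349)),g((.4559,-.0614,.009)),g((.4564,-.0626,.015)))
E
```

```text
[418. 473.] [416. 544.] [417. 526.]
```

Emit:
drive_tool --pt "-1 2 -10" --pt "0 0 -8" --pt "0 0 -4" --pt "0 0 -2" --pt "0 0 -1" --pt "0 0 0" --roll '[0, 0, 0, 0, 0, 0]' --jaw '[1, 1, 1, 1, 1, 1]'

```text
t: 32.25
position: [0.4544, -0.0596, 0.0535]
tcp_rot: [[0.001, 1.0, 0.0], [1.0, -0.001, 0.0], [0.0, 0.0, -1.0]]
wrist_force: [0.0, -0.0, -0.6]
grip_width: 0.354
```

Emit:
drive_tool --pt "0 0 -0.7" --pt "0 0 0" --roll '[0, 0]' --jaw '[1, 1]'

```text
t: 32.5
position: [0.4546, -0.0597, 0.0531]
tcp_rot: [[0.001, 1.0, 0.001], [1.0, -0.001, -0.0], [-0.0, 0.001, -1.0]]
wrist_force: [-1.3, -1.7, 7.9]
grip_width: 0.358
```

The bottle is on the floor (7.9 N at the expected height). I release it, lift clear of the bulb, and go to the timer with a −0.304 rad turn.

Emit:
drive_tool --pt "0 0 0" --pt "0 0 0" --pt "0 0 0" --pt "0 0 0" --pt "0 0 10" --pt "0 0 30" --pt "0 0 40" --pt "0 0 40" --pt "0 0 30" --pt "0 0 0" --roll '[0, 0, 0, 0, 0, 0, 0, 0, 0, 0]' --jaw '[0.6, 0.5, 0.4, 0.3, 0.2, 0.1, 0, 0, 0, 0]'

```text
t: 33.75
position: [0.4554, -0.0597, 0.2053]
tcp_rot: [[0.001, 1.0, 0.004], [1.0, -0.001, -0.001], [-0.001, 0.004, -1.0]]
wrist_force: [-0.7, 0.3, -0.6]
grip_width: 1.001
```

Emit:
drive_tool --pt "30 10 0" --pt "35 12 0" --pt "40 13 0" --pt "40 13 0" --pt "31 12 0" --pt "0 0 -30" --pt "0 0 -40" --pt "0 0 -30" --pt "0 0 -20" --pt "0 0 0" --roll '[-0.08, -0.08, -0.08, -0.064, 0, 0, 0, 0, 0, 0]' --jaw '[0, 0, 0, 0, 0, 0, 0, 0, 0, 0]'

```text
t: 35.0
position: [0.6294, 0.0004, 0.0814]
tcp_rot: [[0.3, 0.954, -0.003], [0.954, -0.3, 0.0], [-0.001, -0.003, -1.0]]
wrist_force: [-0.2, 0.1, 0.7]
grip_width: 1.0
```

```bash
python3 snap.py scene s14 240 170 440 320;python3 snap.py top t14 230 170 470 350
```

```text
4.0
3.3333333333333335
```

View pics/s14.png

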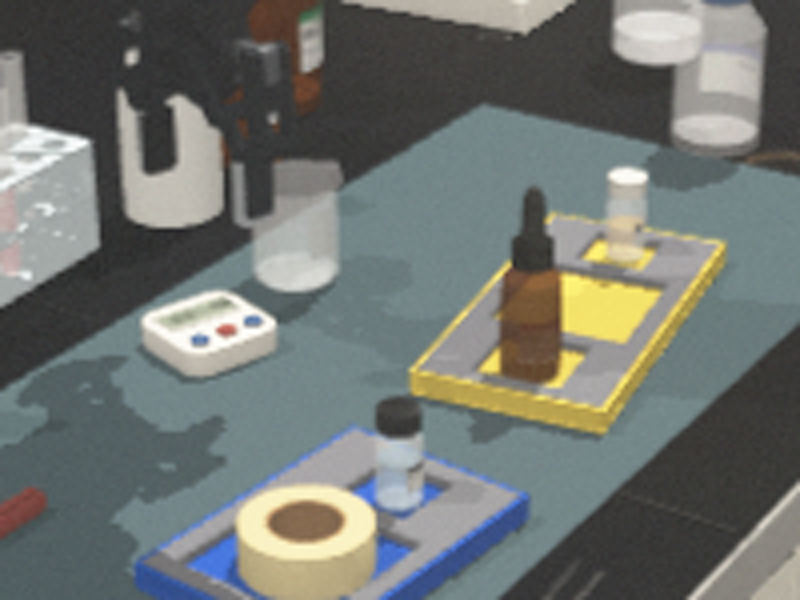

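View pics/t14.png

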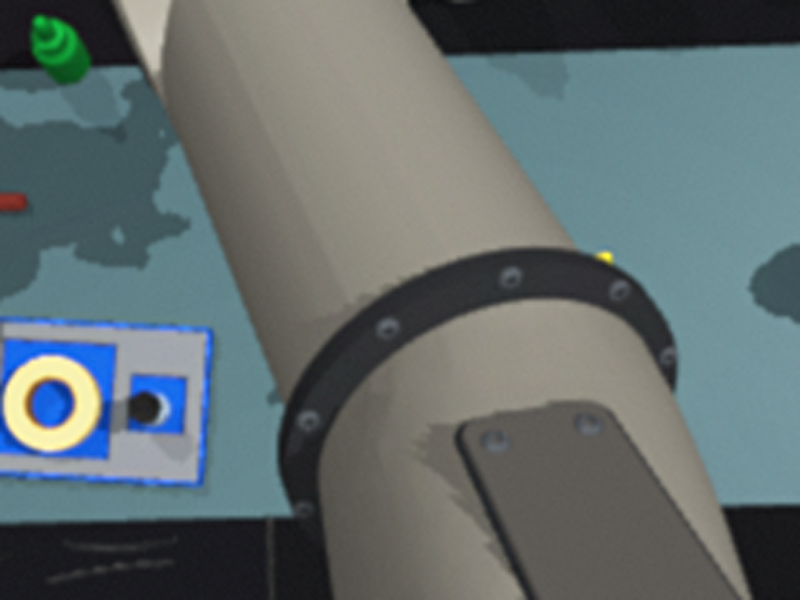

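The dropper stands upright in its pocket, at crop (530,330). I descend on the timer and close.

Emit:
drive_tool --pt "1 0 -30" --pt "0 0 -27" --pt "0 0 -15" --pt "0 0 -5" --pt "0 0 0" --pt "0 0 0" --pt "0 0 0" --pt "0 0 0" --pt "0 0 0" --pt "0 0 0" --roll '[0, 0, 0, 0, 0, 0, 0, 0, 0, 0]' --jaw '[0, 0, 0, 0, 0, 0.1, 0.2, 0.3, 0.4, 0.5]' --grip_force 35

```text
t: 36.35
position: [0.6316, 0.0003, 0.0066]
tcp_rot: [[0.3, 0.954, 0.001], [0.954, -0.3, -0.0], [0.0, 0.001, -1.0]]
wrist_force: [-3.8, -1.3, 10.7]
grip_width: 0.709
```

```bash
python3 snap.py scene s15 240 180 360 270
```

```text
6.666666666666667
```

View pics/s15.png

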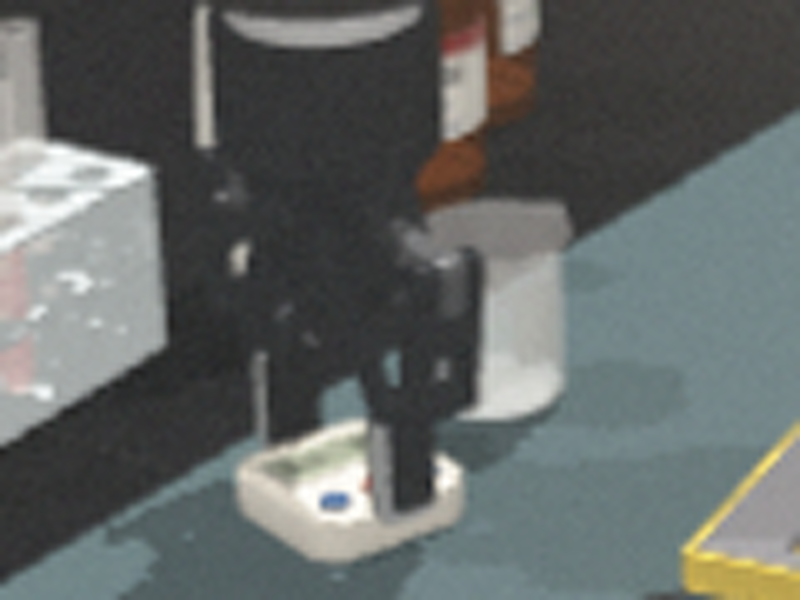

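Emit:
drive_tool --pt "0 0 15" --pt "0 0 40" --pt "0 0 50" --pt "0 0 45" --pt "-20 -17 0" --pt "-35 -29 0" --pt "-35 -29 0" --pt "-35 -29 0" --pt "-25 -23 0" --pt "-13 -10 0" --roll '[0, 0, 0, 0, 0.08, 0.08, 0.08, 0.08, 0.08, 0.076]' --jaw '[0.6, 0.6, 0.6, 0.6, 0.6, 0.6, 0.6, 0.6, 0.6, 0.6]'

```text
t: 37.65
position: [0.4669, -0.1381, 0.1565]
tcp_rot: [[-0.171, 0.985, 0.0], [0.985, 0.171, -0.001], [-0.001, -0.0, -1.0]]
wrist_force: [0.2, 0.7, -0.4]
grip_width: 0.702
```

Emit:
drive_tool --pt "0 0 0" --pt "0 0 -25" --pt "0 0 -35" --pt "0 0 -30" --pt "0 0 -10" --pt "0 0 0" --roll '[0, 0, 0, 0, 0, 0]' --jaw '[0.6, 0.6, 0.6, 0.6, 0.6, 0.6]'

```text
t: 38.4
position: [0.4687, -0.1361, 0.0559]
tcp_rot: [[-0.17, 0.985, -0.0], [0.985, 0.17, 0.0], [0.0, -0.0, -1.0]]
wrist_force: [0.4, 0.5, 0.2]
grip_width: 0.708
```

```bash
python3 snap.py scene s16 310 180 430 270
```

```text
6.666666666666667
```

View pics/s16.png

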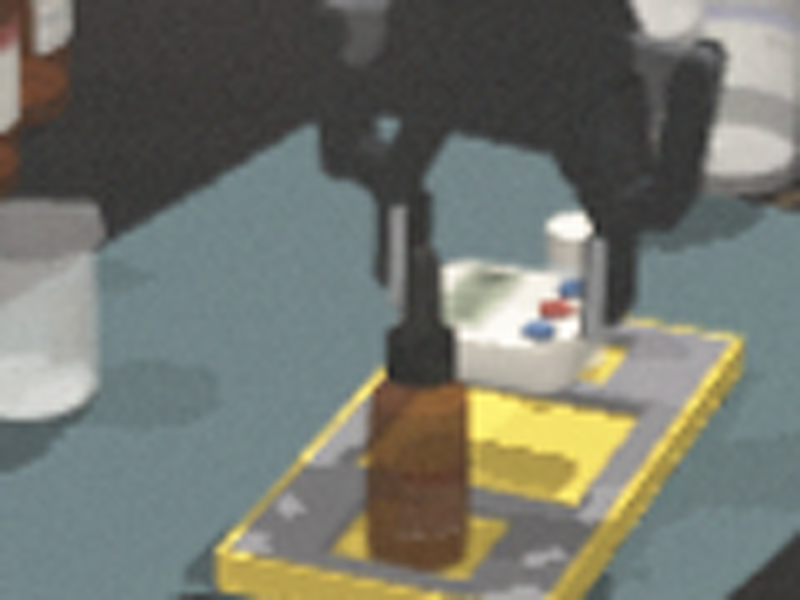

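The timer is level and in line above its pocket. I lower it to TCP z of about 16.

Emit:
drive_tool --pt "0 0 -15" --pt "0 0 -12" --pt "0 0 -7" --pt "0 0 -4" --pt "0 0 -1.5" --pt "0 0 0" --roll '[0, 0, 0, 0, 0, 0]' --jaw '[0.6, 0.6, 0.6, 0.6, 0.6, 0.6]'

```text
t: 39.2
position: [0.4684, -0.1367, 0.0163]
tcp_rot: [[-0.17, 0.985, 0.0], [0.985, 0.17, -0.0], [-0.0, 0.0, -1.0]]
wrist_force: [0.4, 0.7, -0.4]
grip_width: 0.71
```

Emit:
drive_tool --pt "0 0 -0.7" --pt "0 0 0" --roll '[0, 0]' --jaw '[0.6, 0.6]'

```text
t: 39.45
position: [0.4684, -0.1367, 0.0157]
tcp_rot: [[-0.17, 0.985, 0.0], [0.985, 0.17, -0.0], [-0.0, 0.0, -1.0]]
wrist_force: [-0.5, -0.4, -0.1]
grip_width: 0.702
```

Emit:
drive_tool --pt "0 0 -0.6" --pt "0 0 0" --roll '[0, 0]' --jaw '[0.6, 0.6]'

```text
t: 39.7
position: [0.4684, -0.1367, 0.0155]
tcp_rot: [[-0.17, 0.985, 0.0], [0.985, 0.17, -0.001], [-0.001, 0.0, -1.0]]
wrist_force: [-4.5, 0.7, 15.5]
grip_width: 0.704
```

Contact with the floor. I release, lift straight up, and clear the view.

Emit:
drive_tool --pt "0 0 0" --pt "0 0 0" --pt "0 0 0" --pt "0 0 0" --pt "0 0 10" --pt "0 0 35" --pt "0 0 45" --pt "0 0 45" --pt "0 0 45" --pt "0 0 20" --roll '[0, 0, 0, 0, 0, 0, 0, 0, 0, 0]' --jaw '[0.2, 0.1, 0, 0, 0, 0, 0, 0, 0, 0]'

```text
t: 40.95
position: [0.469, -0.1366, 0.218]
tcp_rot: [[-0.17, 0.985, 0.003], [0.985, 0.17, -0.001], [-0.002, 0.003, -1.0]]
wrist_force: [0.5, -0.2, -0.1]
grip_width: 0.999
```

Emit:
drive_tool --pt "10 -45 5" --pt "0 -50 5" --pt "0 -50 5" --pt "-20 -50 5" --pt "-30 -50 0" --pt "-30 -50 0" --pt "-30 -40 0" --pt "-30 -30 0" --pt "-30 -20 0" --pt "0 0 0" --roll '[0, 0, 0, 0, 0, 0, 0, 0, 0, 0]' --jaw '[0, 0, 0, 0, 0, 0, 0, 0, 0, 0]'

```text
t: 42.2
position: [0.3053, -0.5233, 0.2353]
tcp_rot: [[-0.166, 0.986, -0.001], [0.986, 0.166, -0.0], [-0.0, -0.001, -1.0]]
wrist_force: [-0.0, 0.4, 0.1]
grip_width: 0.998
```

```bash
python3 snap.py scene s17 200 160 440 340;python3 snap.py top t17 170 170 490 340
```

```text
3.3333333333333335
2.5
```

View pics/s17.png

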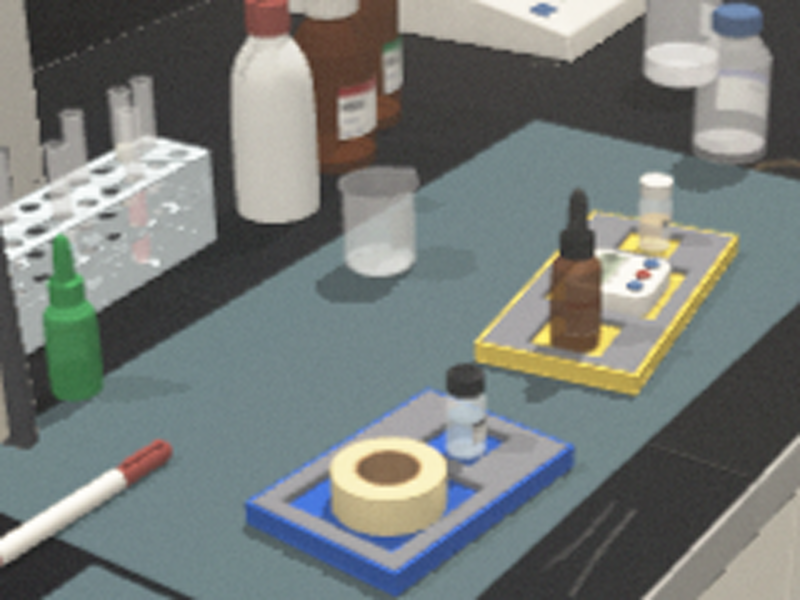

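View pics/t17.png

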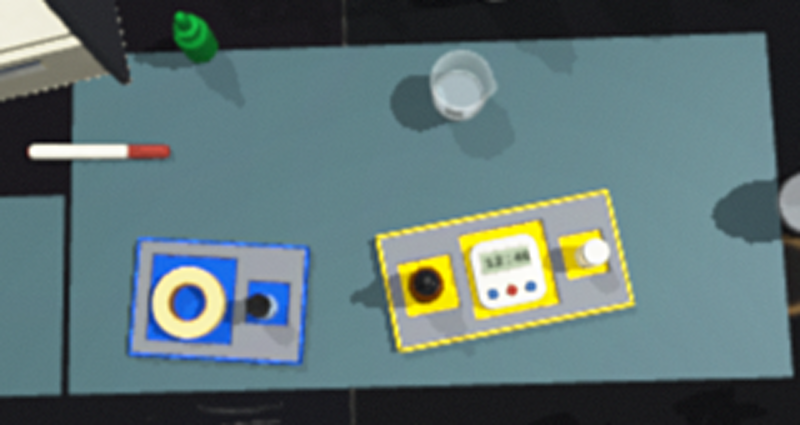

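All five parts are in their pockets with floor visible around them. I'll check heights and bystander positions against the first pictures, then hand in.

```bash
python3 - <<'E'
from h import *
A=cloud('top',np.load('top0.npz')['D']);B=cloud('top',np.load('t17.npz')['D'])
for nm,x,y,w in(('beaker',.6425,-.1005,.045),('marker',.595,.25,.08),('bluecap',.525,-.424,.045),('green',.697,.153,.03)):
    f=lambda C:(lambda P:(P.min(0).round(3),P.max(0).round(3)))(C[(abs(C[...,0]-x)<min(w,.045))&(abs(C[...,1]-y)<w)&(C[...,2]>.008)])
    print(nm,f(A),f(B))
for nm,x,y,rr in(('bvial',.4415,.0924,.008),('tape',.447,.1625,.028),('wvial',.4813,-.2087,.008),('timer',.4684,-.1367,.025),('drop',.4545,-.0597,.01)):
    P=B[np.hypot(B[...,0]-x,B[...,1]-y)<rr]; print(nm,'top z',np.percentile(P[:,2],[50,90,99]).round(4))
o=r.observe();print(o['t'],o['wrist_force'])
E
```

```text
beaker (array([ 0.615, -0.13 ,  0.008]), array([ 0.67 , -0.071,  0.068])) (array([ 0.615, -0.13 ,  0.008]), array([ 0.671, -0.071,  0.071]))
marker (array([0.588, 0.183, 0.008]), array([0.603, 0.321, 0.019])) (array([0.588, 0.183, 0.008]), array([0.603, 0.321, 0.019]))
bluecap (array([ 0.496, -0.452,  0.008]), array([ 0.555, -0.395,  0.126])) (array([ 0.495, -0.451,  0.008]), array([ 0.554, -0.395,  0.125]))
green (array([0.681, 0.137, 0.008]), array([0.713, 0.17 , 0.11 ])) (array([0.681, 0.128, 0.008]), array([0.714, 0.169, 0.111]))
bvial top z [0.0623 0.0648 0.0656]
tape top z [0.0316 0.0347 0.0367]
wvial top z [0.061  0.0643 0.066 ]
timer top z [0.0257 0.0282 0.0304]
drop top z [0.0905 0.1165 0.1183]
42.3 [0.44415492 0.38232041 0.65843441]
```

Heights match seated parts (vials 63 mm, tape 33 mm, timer 25 mm, dropper 118 mm), and the bystanders have not moved.

```bash
python3 -c "
from bench import r
print(r.close_job())"
```

```text
the job is handed in; nothing more can be done
None
```

Both kits are made up and the job is handed in at about 42 s. Parts went in in the order asked: black-capped vial and tape into the blue tray, then white-capped vial, amber dropper and timer into the yellow tray. Each was lowered until the wrist force showed it on the pocket floor, then released.

**Last checks:** Both camera views show every part upright, or flat and face up, inside its own pocket. Top heights fit parts on the pocket floors to within about 3 mm. The beaker, blue-capped bottle and red marker are where they were, to within about 3 mm of camera noise, and so is the green look-alike bottle. The gripper ended open and clear of everything.

**Disagreements:** The two cameras differed by 2–3 mm, and hand-picked corners in the scene view put the white vial's pocket several millimetres off. I used the average of the two views, and an overlay agreed to 2–3 mm. The tape was briefly pressed onto its floor with 43 N at the wrist before I eased off. That is above the 40 N figure for the arm or gripper body, though here the load went through the gripped tape.

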